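# Roll the parts tote to the end stop and lift it onto the counting scale

## Robot

A 6-joint arm with a two-finger parallel gripper is mounted at the origin on a cart in front of the work surface, level with it; the furniture and walls round the work are solid. World frame = base frame: x ahead of the robot, y to its left, z up, the work surface at z = 0. Lengths are in mm, angles in rad, forces in N, time in s.
With the tool pointing down it reaches from about 300 to 775 mm from the base axis. Payload 14.6 kg.
Tool frame: the origin (TCP) lies at the very end of the fingers, on their centre line; the grasp point (between the pads) lies 19 mm behind it; z points along the fingers, y is the line along which they close (so a half turn about z gives the same grasp; the last joint's range is limited). The gripper opens to 94 mm and grips with 3 to 60 N. Pads are 16 mm wide; open, the fingers measure 119 mm over their backs; the gripper's body (75 mm by 177 mm) begins 78 mm behind the grasp point.
Start: joints at [-1.195, 0.3, 1.521, -0, 1.321, -0.067], TCP at [235.651, -496.949, 205.446] pointing down, gripper open.
Joint ranges: [-3.03, 3.03], [-0.79, 2.21], [0.23, 2.52], [-1.04, 4.18], [0, 3.07], [-2.55, 2.55]. Speed limits (rad/s): [2.22, 2.22, 2.57, 3.14, 3.14, 3.14].

## Interface

Orientations are given as [roll, pitch, yaw] about the fixed x, y, z axes, in that order (R = Rz(yaw) Ry(pitch) Rx(roll)).
In Python, from cell import manip, optics gives the robot as it stands.
- The arm moves only by the shell command python3 -m crank 'ROWS' [FORCE]. ROWS is JSON, a list of rows, each a list of 7 numbers: the opening in per cent of the stroke, from 0 (shut) to 100 (fully open), then the shift along the tool's x, y, z in mm, then the turn, a rotation vector about the tool's x, y, z in rad. A call has 1 to 10 rows; each row is the pose to reach, as a shift and turn from the pose commanded when the call began, along the tool's axes at that moment; what a row does not reach only later rows make up. A row lasts 1/10 s, in which the tool goes at most 50 mm and 8.59 degrees, less where a joint would pass 70% of its speed; a pose out of reach is approached as far as the arm can. A call with a gripper value outside its range is refused whole. The fingers move at their own pace and stop on an object; FORCE is the grip in N (left out, the last holds). Time passes only in rows, so rows that repeat a pose let the fingers close. It gives the time, the measured TCP pose, the force, the opening and the grip force at its end, in the units of the state.
- manip.read_state(): the state, without advancing time (a new reading comes with each control period).
- optics.camera(name): name is "scene" or "top"; returns (picture, depth): 384x512x3 uint8, red, green, blue; 384x512 float32, mm along the optical axis (not along the pixel's ray), 0 where there is no reading.
- optics.calibration(name): a dict with "camera_matrix" (3x3 intrinsics, pixels), "k1" (the pictures are not rectified: a ray, as slopes to the right and down, at radius r is drawn at 1 + k1 r^2 times it, then the intrinsics apply), "R" (3x3) and "t" (3): a world point X has camera coordinates R X + t. Camera axes: x right, y down, z forward; pixel columns grow to the right and rows downward; lengths in mm; the calibration is good to about 2 mm. A picture is of the moment at which its call begins. calibration takes no time and is no camera call.
- manip.sign_off(): hands the job in; it is judged then, once.
The state is a dict: "clock": time; "joints": joint angles; "qd": joint speeds; "effort": joint torques, N m; "eef_pos": TCP position; "eef_rot": TCP orientation; "wrist_force": force on the tool from outside, world axes, zero at the start; "moment": the same for the moment, N m; "finger_gap": finger opening in mm; "finger_force": force on a finger pad.
Only numpy, scipy, OpenCV 4.12 (cv2) and the standard library are available. Lean on these libraries where they do the work, as an engineer would, in place of code of your own. Each camera call takes 0.05 s, during which the arm holds its last target. There are 200 camera calls.

## Task

Roll the black parts tote along the roller track until it rests against the rubber end stop, where the hold-down lips are cut away, and lift it off there. Set it down gently on the counting scale, flat inside the raised rim of the pan, and let go; keep the tote level, do not overload the pan and leave the other things where they are.

Things in the scene. Friction and masses are not known exactly. Their poses are not given: they have to be found in the camera images.
- tote_grip (a point): Centre of the handle bar of the tote, a black antistatic plastic box with a tray of heat sinks fixed in it (0.3 to 0.6 kg). The bar runs along the tote's x, is 14 mm wide (y) and 14 mm high, its uprights 90 mm apart, 40 mm clear below it: pinch it across y from above. z up. It is 78 mm above the tote's underside, 7 mm below its highest point.
- tote_base (a point): Middle of the tote's underside. Its base flange is 124 mm (x) by 82 mm (y), 5 mm thick; the body above it 106 x 74 mm with walls 31 mm high. The tote is symmetrical about its middle. It stands on the rollers with its x along the rollers, as the track's x.
- roller_track: Fixed track with 13 free-turning steel rollers, 18 mm thick, 25.5 mm apart. Origin on the bench under its middle, z up. Runs along its y: open feeding end at y = +180 mm, end stop at -y. Roller tops at z = 60 mm, so the tote's bar is at z = 138 mm here. Aluminium side rails, 142 mm over their outsides, guide the flange with 3 mm play each side (tote's middle at x = 0).
- lip_end (a point): Middle between the ends of the two steel lips, 70 mm above the bench, at y = -68 mm in the track's frame. From here to the feeding end the lips on the rails reach over the tote's flange, 3.5 mm above it: it rolls but cannot be lifted. From here to the stop, 92 mm, they are cut away: the tote (82 mm) lifts straight out once it is against the stop.
- stop_face (a point): Middle of the end stop's rubber face, at y = -160 mm in the track's frame, looking along the track's +y, 69 mm above the bench; the stop is 90 mm high. Against it the tote's middle is 41 mm from this face. Axes as the track's.
- pan_center (a point): Middle of the upper face of the scale pan's floor, 54 mm above the bench; x away from the display, z up. The steel pan is 144 mm (x) by 102 mm (y) inside a raised rim 7 mm high, 4 mm thick. The tote belongs with its 124 mm side along the pan's x (either way round), 10 mm to spare all round; its bar is then 78 mm above this point.
- scale: The bench counting scale, fixed; origin on the bench under the pan's middle, axes as the pan's. Housing 112 mm wide (y), from x = -126 mm (display) to +78 mm. Left of it (+y), between track and scale, stands a test jig whose toggle lever rises to 150 mm above the bench: carry the tote over or round it.
- scale_pan (a joint): How far the sprung pan is pressed down, m: 0 when empty, 1 mm for each 4 N, 0.8 to 1.5 mm with the tote standing on it. At 6 mm (about 24 N) it meets its overload stop: the load cell must not be pressed that hard, nor the tote dropped on it from a centimetre or more.
- board_c1: Bystander: loose green circuit board, 74 x 73 x 17 mm, on the bench between track and scale; origin under its middle.
- solder_spool: Bystander: loose spool of solder, 60 mm across and 44 mm high, behind the scale or behind the track; origin under its middle.

How it is judged (in metres and radians):
On the way, in this order (a step that is already met when the one before it is completed fails the run):
1. the tote, still on the rollers, is against the end stop (gap under 4 mm) (y of tote_grip in the frame of roller_track between -0.125 and -0.115 m and x of tote_grip in the frame of roller_track between -0.006 and 0.006 m and z of tote_grip in the frame of roller_track below 0.143 m and angle between tote_grip's own z axis and vertical below 0.08 rad), for 0.2 s.
2. the tote is lifted clear of the track (z of tote_grip in the frame of roller_track above 0.18 m), for 0.1 s.
At the end, for the whole second after the job is handed in: The tote stands flat and at rest on the floor of the scale pan, inside its rim (bar within 13 mm of the pan's middle each way and 78 mm above it within 3 mm, tilt under 0.04 rad, long side within 0.25 rad of the pan's), its weight on the pan, and nothing holds it (x of tote_grip in the frame of pan_center between -0.013 and 0.013 m and y of tote_grip in the frame of pan_center between -0.013 and 0.013 m and z of tote_grip in the frame of pan_center below 0.081 m and angle between the x axis of tote_grip and the x axis of pan_center, either way round below 0.25 rad and angle between tote_grip's own z axis and vertical below 0.04 rad and value of joint scale_pan above 0.0004 m and linear speed of tote below 0.02 m/s); the robot touches nothing.
It fails at once if the tote is tipped by more than 0.3 rad (angle between tote_grip's own z axis and vertical above 0.3 rad).
It fails at once if the scale pan is pressed or dropped on to its overload stop (value of joint scale_pan above 0.0057 m).
It fails at once if the tote is dropped on the scale (moves faster than 0.4 m/s within 40 mm of its place on the pan) (horizontal distance between tote_grip and pan_center below 0.06 m and z of tote_grip in the frame of pan_center below 0.118 m and linear speed of tote above 0.4 m/s).
It fails at once if the circuit board or the solder spool is moved by more than 25 mm (distance of any of board_c1, solder_spool from where it was at the start of the episode above 0.025 m).
It also fails if it takes over 48 s, if anything falls off the work surface, if the arm or the gripper's body presses on something with over 40 N, if the wrist force passes 120 N, or if a joint passes its speed limit or range.

## Working session

There is one attempt and no reset: what is moved stays moved. The work goes in short steps, Python scripts to look and compute and a shell command to move; the robot and the scene stay as the last step left them, time stands still between calls to the robot, and variables do not carry over. Pictures are saved under pics/ and viewed, at most 10 in all, crops included, and the job is handed in when it is done.

```bash
ls; mkdir -p pics; python3 - <<'E'
from cell import manip, optics
import cv2, numpy as np
print(manip.read_state())
for n in ("scene","top"):
    p,d=optics.camera(n); cv2.imwrite(f"pics/{n}0.png",p[:,:,::-1]); np.save(f"pics/{n}0d.npy",d); 
    c=optics.calibration(n); print(n,c,(d>0).mean())
E
```

```text
pics
{'clock': 0.0, 'joints': array([-1.19458832e+00,  3.00465127e-01,  1.52159014e+00, -1.97791828e-05,
        1.32069625e+00, -6.65932869e-02]), 'qd': array([0.00031362, 0.0002329 , 0.00020708, 0.00043396, 0.0002104 ,
       0.00068623]), 'effort': array([-2.04918324e-03, -5.31813920e+01, -3.52737737e+01,  7.07885530e-02,
        2.43569026e-02, -6.42584610e-05]), 'eef_pos': array([ 235.55770908, -496.70896508,  204.88577518]), 'eef_rot': array([-3.14043508e+00, -5.80000671e-05,  4.42806165e-01]), 'wrist_force': array([-0.61801094,  0.05111958, -0.76368415]), 'moment': array([-0.01356761, -0.03152487, -0.01682378]), 'finger_force': 0.0, 'finger_gap': 93.9810282245068}
scene {'camera_matrix': array([[359.01240447,   0.        , 259.38832714],
       [  0.        , 359.01240447, 195.86030252],
       [  0.        ,   0.        ,   1.        ]]), 'k1': 0.01617285336353243, 'R': array([[-0.82087245, -0.57104061,  0.00900232],
       [-0.26746407,  0.37045747, -0.88950786],
       [ 0.50461013, -0.73258029, -0.45683118]]), 't': array([442.46539154, 247.28428359, 930.62965466])} 0.9957631429036459
top {'camera_matrix': array([[367.28664103,   0.        , 253.29702425],
       [  0.        , 367.28664103, 198.27337694],
       [  0.        ,   0.        ,   1.        ]]), 'k1': -0.10002992372737145, 'R': array([[ 0.02390123, -0.99954929, -0.01816472],
       [-0.98196679, -0.02006455, -0.18798573],
       [ 0.18753654,  0.02233025, -0.98200377]]), 't': array([  2.28723161, 579.85430889, 947.23465773])} 0.9961191813151041
```

View pics/scene0.png

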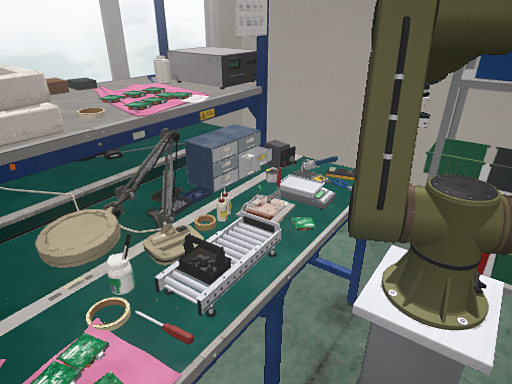

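View pics/top0.png

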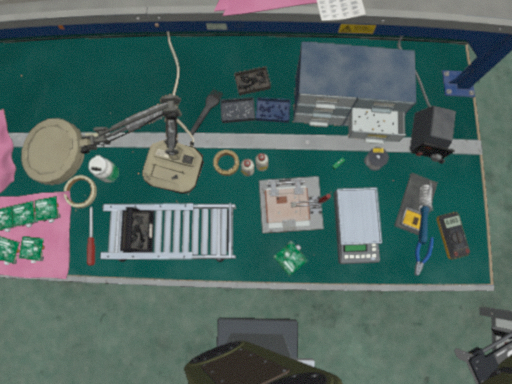

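The scene view shows the track with the tote near its open end (about 205,262), the jig (265,207) and the scale (303,190). The top view, with +x up and +y left, shows:
- track at cols 103–235, rows 205–260
- tote at (138,230)
- jig at (292,203)
- scale pan at (359,214), display on the robot side
- spool at (376,158)
- board at (291,257)

```bash
cat > h.py <<'E'
import numpy as np, cv2
from cell import manip, optics
def rays(n, uv):
    c=optics.calibration(n);K=c["camera_matrix"];uv=np.asarray(uv,float).reshape(-1,2)
    d=(uv-K[:2,2])/[K[0,0],K[1,1]]
    s=d.copy()
    for _ in range(20): s=d/(1+c["k1"]*(s**2).sum(1,keepdims=True))
    return np.c_[s,np.ones(len(s))],c["R"],c["t"]
def cloud(n,d):
    v,u=np.mgrid[:384,:512]; s,R,t=rays(n,np.c_[u.ravel(),v.ravel()])
    P=(s*d.reshape(-1,1)-t)@R; P[d.ravel()==0]=np.nan
    return P.reshape(384,512,3)
def plane(n,uv,z):
    s,R,t=rays(n,uv); o=-R.T@t; w=s@R
    return o+w*((z-o[2])/w[:,2:])
def tri(uva,uvb):
    A=[];b=[]
    for n,uv in (("top",uva),("scene",uvb)):
        s,R,t=rays(n,uv); w=s[0]@R; w/=np.linalg.norm(w); M=np.eye(3)-np.outer(w,w); A.append(M); b.append(M@(-R.T@t))
    X=np.linalg.solve(sum(A),sum(b)); return X,[np.linalg.norm(m@X-q) for m,q in zip(A,b)]
E
python3 - <<'E'
from h import *
for n in("top","scene"):
    P=cloud(n,np.load(f"pics/{n}0d.npy")); x,y,z=np.moveaxis(P,2,0)
    print(n,"bench z",np.nanmedian(z[(x>350)&(x<700)&(abs(z)<20)]))
    if n=="top":
        for (u0,u1,v0,v1,nm) in((95,245,198,268,"track"),(335,385,183,245,"pan"),(258,332,175,235,"jig"),(365,390,145,170,"spool"),(270,312,238,275,"board"),(20,205,95,190,"lamp")):
            Q=P[v0:v1,u0:u1].reshape(-1,3);Q=Q[Q[:,2]>12]
            print(nm,"min",Q.min(0).round(),"max",Q.max(0).round(),np.histogram(Q[:,2],bins=range(10,200,10))[0])
    # tote bar : high points in the track region
    m=(z>128)&(z<160)&(y>-100)&(y<450)&(x>350)&(x<620)
    print(n,"high",m.sum(),P[m].mean(0) if m.any() else 0)
a=cv2.imread("pics/top0.png");b=cv2.imread("pics/scene0.png")
r=lambda im,u0,v0,w,h,k:cv2.resize(im[v0:v0+h,u0:u0+w],None,fx=k,fy=k,interpolation=cv2.INTER_CUBIC)
cv2.imwrite("pics/cr1.png",np.vstack([r(a,95,180,160,90,4.5),r(b,150,205,160,115,2.6)[:, :].copy() if 0 else cv2.copyMakeBorder(r(a,325,175,160,40,4.5),0,0,0,0,0)]))
cv2.imwrite("pics/cr2.png",r(b,150,160,190,145,4))
E
```

```text
top bench z 2.0896524031175527
track min [405.  61.  22.] max [559. 427. 149.] [   0   17  243   99 2225 1264 1305  363  197   21    8   14   41  229
    0    0    0    0]
pan min [ 460. -330.   13.] max [ 615. -211.   66.] [  20   30  106   84 2093  111    0    0    0    0    0    0    0    0
    0    0    0    0]
jig min [ 492. -181.   12.] max [654.   1. 152.] [ 935  312  117 1625   89   62    9    3    5    8   13    8   10   13
    3    0    0    0]
spool min [ 682. -366.   13.] max [ 739. -307.   50.] [ 14  20  20 302   0   0   0   0   0   0   0   0   0   0   0   0   0   0]
board min [ 378. -136.   12.] max [466. -45.  20.] [572   3   0   0   0   0   0   0   0   0   0   0   0   0   0   0   0   0]
lamp min [581. 164.  12.] max [830. 603. 351.] [ 488  460 1188  276   86   77   37   83  183   42   26   15   14   21
   15   25   20   55]
top high 276 [484.14294404 322.62248143 142.77322628]
scene bench z 2.512660028094621
scene high 300 [475.86807781 326.24888708 141.22547654]
```

View pics/cr1.png

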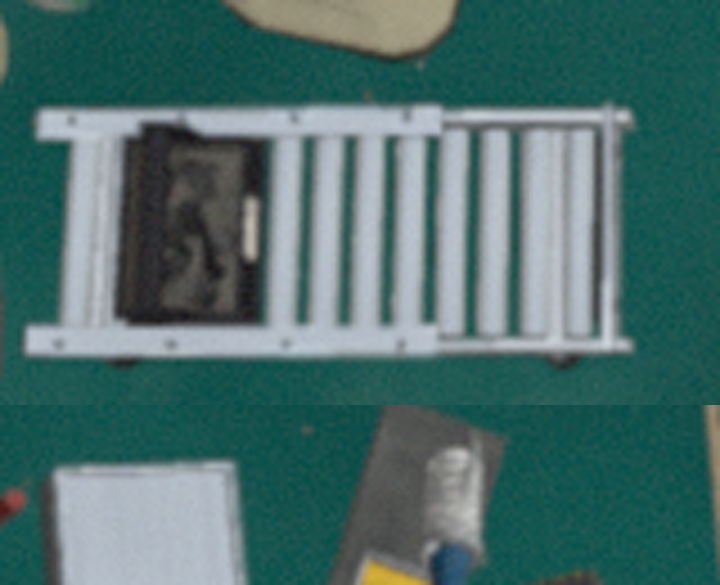

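View pics/cr2.png

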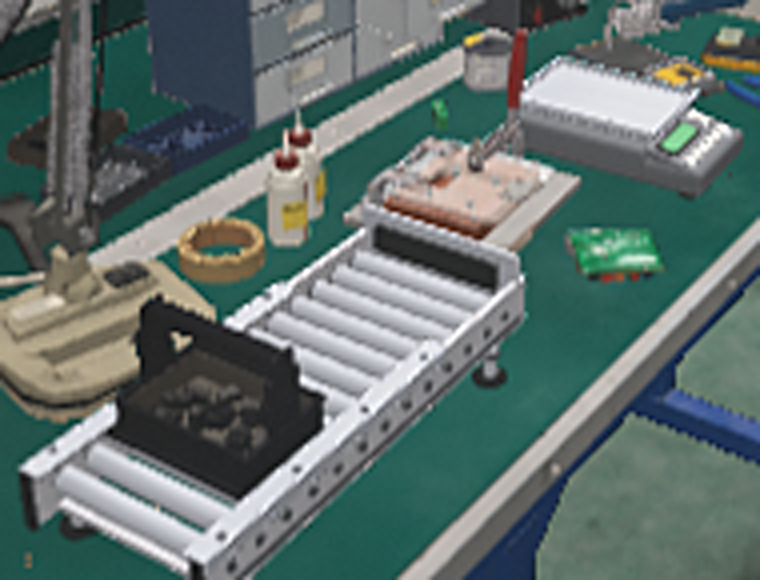

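cr1 (top view enlarged) shows the tote near the feeding end with its bar on the left side (crop col ≈145–165), the lips ending at crop col 440 and the stop at crop col ≈608. cr2 (scene view enlarged) confirms a clear path along the track and shows the lever (515,90) and the scale pan (610,85).

```bash
python3 - <<'E'
from h import *
def rect(Q,nm):
    c,s,a=cv2.minAreaRect(Q[:,:2].astype(np.float32)); print(nm,len(Q),"c",np.round(c,1),"s",np.round(s,1),"a",round(a,2),"z med",np.median(Q[:,2]).round(1))
for n in("top","scene"):
    P=cloud(n,np.load(f"pics/{n}0d.npy")); x,y,z=np.moveaxis(P,2,0)
    box=lambda a,b,c,d,e,f:P[(x>a)&(x<b)&(y>c)&(y<d)&(z>e)&(z<f)]
    print(n)
    B=box(380,600,250,420,139,151); rect(B,"bartop")
    B=box(380,600,250,420,132,151); rect(B,"bar")
    rect(box(380,600,250,420,80,110),"walls")
    T=box(380,600,40,460,66,82)
    # rails: lip pts by side ; line fit
    for lo,hi in((380,440),(520,600)):
        for yl,yh in ((190,420),(70,170)):
            R=T[(T[:,0]>lo)&(T[:,0]<hi)&(T[:,1]>yl)&(T[:,1]<yh)]
            if len(R)>20:
                # outer edge per y bin
                e=[]; 
                for yy in np.arange(yl,yh,15):
                    r=R[(R[:,1]>=yy)&(R[:,1]<yy+15)]
                    if len(r)>2: e.append((r[:,1].mean(),(r[:,0].min() if lo==380 else r[:,0].max())))
                e=np.array(e); p=np.polyfit(e[:,0],e[:,1],1); print(" rail",lo,yl,"slope",p[0].round(4),"x@120,300",np.polyval(p,[120,300]).round(1),len(R),"z",np.median(R[:,2]).round(1),"yrange",R[:,1].min().round(),R[:,1].max().round())
    S=box(420,545,40,100,84,96); rect(S,"stop top")
    if len(S): p=np.polyfit(S[:,0],S[:,1],1); print(" stop slope",p, "y range",np.percentile(S[:,1],[2,50,98]))
    Q=box(450,640,-345,-195,47,68); rect(Q,"pan")
    L=box(480,660,-190,0,100,160); rect(L,"lever") if len(L) else 0
E
```

```text
top
bartop 235 c [481.3 323.6] s [105.3  19.4] a 2.4 z med 144.3
bar 267 c [481.3 323.6] s [105.3  19.4] a 2.4 z med 143.9
walls 431 c [481.6 323.7] s [107.   78.8] a 1.12 z med 89.1
 rail 380 190 slope -0.0338 x@120,300 [415.5 409.4] 599 z 71.4 yrange 190.0 420.0
 rail 380 70 slope -0.0265 x@120,300 [417.7 412.9] 67 z 68.8 yrange 70.0 170.0
 rail 520 190 slope -0.0378 x@120,300 [560.7 554. ] 512 z 71.4 yrange 190.0 420.0
 rail 520 70 slope -0.026 x@120,300 [556.9 552.2] 90 z 69.1 yrange 71.0 169.0
stop top 96 c [482.2  73.9] s [122.6   3.3] a 2.05 z med 89.4
 stop slope [3.49751590e-02 5.70891687e+01] y range [70.59553158 73.91287124 77.39213807]
pan 2244 c [ 537.7 -271. ] s [151.2 111.7] a 3.29 z med 54.0
lever 55 c [ 570.6 -166.3] s [15.6 14. ] a 85.18 z med 127.4
scene
bartop 212 c [480.4 325.6] s [107.4  19.9] a 1.61 z med 144.6
bar 279 c [480.6 324.1] s [107.7  20.2] a 3.18 z med 143.5
walls 692 c [481.2 324.9] s [111.7  80.3] a 3.02 z med 87.5
 rail 380 190 slope -0.0297 x@120,300 [413.3 407.9] 650 z 71.9 yrange 190.0 420.0
 rail 380 70 slope -0.0176 x@120,300 [416.6 413.4] 89 z 69.3 yrange 71.0 168.0
 rail 520 190 slope -0.0294 x@120,300 [553.8 548.5] 300 z 72.2 yrange 191.0 420.0
 rail 520 70 slope -0.0388 x@120,300 [559.  552.1] 95 z 69.7 yrange 75.0 170.0
stop top 99 c [482.7  73.9] s [122.6   8.5] a 1.29 z med 88.5
 stop slope [3.13328883e-02 5.93580406e+01] y range [69.63089545 74.60455715 77.81127767]
pan 562 c [ 537.5 -271.3] s [154.8 116.4] a 3.29 z med 54.8
lever 58 c [ 570.1 -165.6] s [14.3 14.5] a 30.46 z med 124.6
```

```bash
cat > go.py <<'E'
import sys; from h import *
from scipy.spatial.transform import Rotation as Rn
a=list(map(float,sys.argv[1:])); s=manip.read_state()
R=Rn.from_euler("xyz",s["eef_rot"]); T=Rn.from_euler("xyz",[np.pi,0,a[3]])
print("t",round(float(s["clock"]),2),"pos",s["eef_pos"].round(1),"rot",s["eef_rot"].round(4),"F",s["wrist_force"].round(1),"gap",round(s["finger_gap"],1))
print("shift",R.inv().apply(np.array(a[:3])-s["eef_pos"]).round(1),"turn",(R.inv()*T).as_rotvec().round(4))
E
python3 go.py 481 324.3 205 0.034
```

```text
t 0.1 pos [ 235.6 -496.7  205. ] rot [-3.1406e+00 -1.0000e-04  4.4280e-01] F [-0.1 -0.2  0.4] gap 94.1
shift [ 5.735e+02 -6.367e+02  6.000e-01] turn [-1.000e-03  1.000e-04  4.088e-01]
```

```bash
python3 -m crank '[[100,29,-32,0,0,0,0.02],[100,58,-64,0,0,0,0.04],[100,86,-95,0,0,0,0.06],[100,115,-127,0,0,0,0.08],[100,144,-159,0,0,0,0.1],[100,172,-191,0,0,0,0.12],[100,201,-223,0,0,0,0.14],[100,230,-255,0,0,0,0.16],[100,258,-287,0,0,0,0.18],[100,287,-318,0,0,0,0.2]]' 10; python3 go.py 481 324.3 205 0.034
```

```text
clock: 1.1
eef_pos: [358.7, -84.9, 205.5]
eef_rot: [3.142, -0.0, 0.242]
wrist_force: [-0.0, -0.4, -0.5]
finger_gap: 93.8
finger_force: 0.0
t 1.1 pos [358.7 -84.9 205.5] rot [ 3.1415e+00 -2.0000e-04  2.4180e-01] F [-0.  -0.4 -0.5] gap 93.8
shift [ 216.8 -368.     0.5] turn [ 1.000e-04 -2.000e-04  2.078e-01]
```

```bash
python3 -m crank '[[100,22,-37,0,0,0,0.02],[100,44,-74,0,0,0,0.04],[100,65,-110,0,0,0,0.06],[100,87,-147,0,0,0,0.08],[100,108,-184,0,0,0,0.1],[100,130,-221,0,0,0,0.12],[100,152,-258,0,0,0,0.14],[100,174,-295,0,0,0,0.17],[100,196,-332,0,0,0,0.19],[100,217,-368,0,0,0,0.208]]'; python3 go.py 481 324.3 150 0.034
python3 - <<'E'
from h import *
p,d=optics.camera("top"); q,e=optics.camera("scene")
cv2.imwrite("pics/a1.png",np.hstack([cv2.resize(p[160:300,60:260],None,fx=2,fy=2),cv2.resize(q[180:320,110:310],None,fx=2,fy=2)])[:,:,::-1])
E
```

```text
clock: 2.1
eef_pos: [480.9, 324.6, 205.0]
eef_rot: [3.141, 0.001, 0.034]
wrist_force: [0.5, 0.4, 0.5]
finger_gap: 93.9
finger_force: 0.0
t 2.1 pos [480.9 324.6 205. ] rot [3.1413e+00 5.0000e-04 3.4300e-02] F [0.5 0.4 0.5] gap 93.9
shift [ 0.1  0.3 55. ] turn [0.0003 0.0005 0.0003]
```

View pics/a1.png

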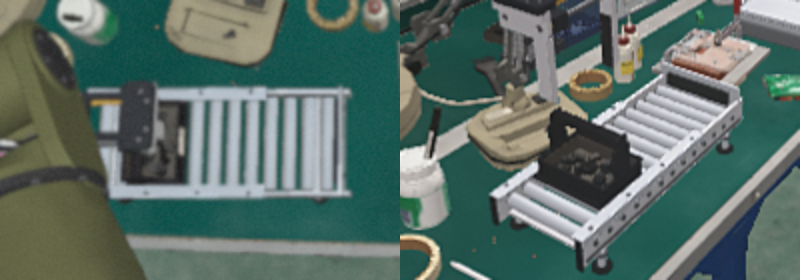

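The view shows the gripper over the tote, with its fingers either side of the bar in the scene half ((550,105) and (612,65), bar at about (580,130)). I'll go down and close softly.

```bash
python3 -m crank '[[100,0,0,20,0,0,0],[100,0,0,40,0,0,0],[100,0,0,55,0,0,0],[100,0,0,65,0,0,0],[100,0,0,75,0,0,0],[100,0,0,80,0,0,0],[100,0,0,86,0,0,0],[100,0,0,86,0,0,0]]'; python3 -m crank '[[40,0,0,0,0,0,0],[40,0,0,0,0,0,0],[40,0,0,0,0,0,0],[0,0,0,0,0,0,0],[0,0,0,0,0,0,0],[0,0,0,0,0,0,0],[0,0,0,0,0,0,0],[0,0,0,0,0,0,0],[0,0,0,0,0,0,0],[0,0,0,0,0,0,0]]' 10; python3 go.py 488 121 119 0.034
```

```text
clock: 3.0
eef_pos: [480.7, 322.6, 119.0]
eef_rot: [3.141, 0.001, 0.035]
wrist_force: [-0.4, -0.2, 0.7]
finger_gap: 94.1
finger_force: 0.0
clock: 4.0
eef_pos: [480.9, 322.7, 119.4]
eef_rot: [-3.142, 0.0, 0.035]
wrist_force: [-0.8, 0.8, -0.6]
finger_gap: 17.8
finger_force: 0.0
t 4.0 pos [480.9 322.7 119.4] rot [-3.1416  0.      0.0348] F [-0.8  0.8 -0.6] gap 17.8
shift [1.000e-01 2.019e+02 4.000e-01] turn [-0.      0.      0.0008]
```

```bash
python3 -m crank '[[0,0,0,0,0,0,0],[0,0,0,0,0,0,0],[0,0,0,0,0,0,0],[0,0,0,0,0,0,0]]' 10; python3 go.py 488 121 119 0.034
```

```text
clock: 4.4
eef_pos: [480.9, 322.7, 119.4]
eef_rot: [3.142, 0.0, 0.035]
wrist_force: [-0.0, 0.7, -0.8]
finger_gap: 13.9
finger_force: 10.0
t 4.4 pos [480.9 322.7 119.4] rot [3.1415 0.     0.0348] F [-0.   0.7 -0.8] gap 13.9
shift [1.000e-01 2.018e+02 4.000e-01] turn [0.0001 0.     0.0008]
```

```bash
python3 -m crank '[[0,0,5,0,0,0,0],[0,0,15,0,0,0,0],[0,0,30,0,0,0,0],[0,0,47,0,0,0,0],[0,0,64,0,0,0,0],[0,0,81,0,0,0,0],[0,0,98,0,0,0,0],[0,0,115,0,0,0,0],[0,0,128,0,0,0,0],[0,0,135,0,0,0,0]]'; python3 go.py 488 121 119 0.034
```

```text
clock: 5.4
eef_pos: [485.6, 186.4, 119.4]
eef_rot: [3.141, 0.0, 0.034]
wrist_force: [-1.0, 1.7, -1.1]
finger_gap: 14.0
finger_force: 10.0
t 5.4 pos [485.6 186.4 119.4] rot [3.1415e+00 2.0000e-04 3.3800e-02] F [-1.   1.7 -1.1] gap 14.0
shift [ 0.2 65.4  0.4] turn [ 0.0001  0.0002 -0.0002]
```

```bash
python3 -m crank '[[0,0,10,0,0,0,0],[0,0,22,0,0,0,0],[0,0,34,0,0,0,0],[0,0,44,0,0,0,0],[0,0,51,0,0,0,0],[0,0,56,0,0,0,0],[0,0,58,0,0,0,0]]'; python3 -m crank '[[0,0,1,0,0,0,0],[0,0,2,0,0,0,0],[0,0,3,0,0,0,0],[0,0,4,0,0,0,0]]'; python3 go.py 488 121 119 0.034
```

```text
clock: 6.1
eef_pos: [487.6, 129.4, 119.4]
eef_rot: [3.142, 0.0, 0.034]
wrist_force: [-1.1, -0.4, -1.2]
finger_gap: 13.9
finger_force: 10.0
clock: 6.5
eef_pos: [487.7, 126.0, 119.4]
eef_rot: [-3.142, -0.0, 0.035]
wrist_force: [-0.8, -0.4, -1.9]
finger_gap: 14.1
finger_force: 10.0
t 6.5 pos [487.7 126.  119.4] rot [-3.1415 -0.      0.0351] F [-0.8 -0.4 -1.9] gap 14.1
shift [0.1 5.  0.4] turn [-0.     -0.      0.0011]
```

```bash
python3 -m crank '[[0,0,1,0,0,0,0],[0,0,2,0,0,0,0],[0,0,3,0,0,0,0]]'; python3 -m crank '[[0,0,1,0,0,0,0],[0,0,2,0,0,0,0],[0,0,2,0,0,0,0]]'; 
```

```text
clock: 6.8
eef_pos: [487.9, 123.1, 119.7]
eef_rot: [-3.141, -0.0, 0.035]
wrist_force: [-1.6, 5.6, 1.7]
finger_gap: 13.7
finger_force: 10.0
clock: 7.1
eef_pos: [488.2, 121.5, 120.2]
eef_rot: [-3.14, -0.001, 0.035]
wrist_force: [-2.5, 6.0, 5.1]
finger_gap: 14.1
finger_force: 10.0
```

```bash
python3 -m crank '[[0,0,0.5,0,0,0,0],[0,0,1,0,0,0,0],[0,0,1,0,0,0,0]]'; python3 -m crank '[[0,0,0.5,0,0,0,0],[0,0,1,0,0,0,0],[0,0,1,0,0,0,0]]';
```

```text
clock: 7.4
eef_pos: [488.3, 120.7, 120.4]
eef_rot: [-3.14, -0.002, 0.035]
wrist_force: [-4.1, 6.4, 7.5]
finger_gap: 14.0
finger_force: 10.0
clock: 7.7
eef_pos: [488.4, 119.8, 120.6]
eef_rot: [-3.14, -0.002, 0.035]
wrist_force: [-4.3, 6.0, 8.6]
finger_gap: 14.3
finger_force: 10.0
```

Contact came at y ≈ 123.5, and further pushing only tips the tote slightly. I'll back off to the contact point and check.

```bash
python3 -m crank '[[0,0,-1,0,0,0,0],[0,0,-2,0,0,0,0],[0,0,-3,0,0,0,0],[0,0,-3.5,0,0,0,0],[0,0,-3.5,0,0,0,0]]'
python3 - <<'E'
from h import *
p,d=optics.camera("top"); q,e=optics.camera("scene")
cv2.imwrite("pics/a2.png",np.hstack([cv2.resize(p[180:280,150:250],None,fx=4,fy=4),cv2.resize(q[190:290,190:290],None,fx=4,fy=4)])[:,:,::-1])
for n,dd in(("top",d),("scene",e)):
    P=cloud(n,dd);x,y,z=np.moveaxis(P,2,0)
    m=(x>440)&(x<530)&(y>70)&(y<180)
    B=P[m&(z>78)&(z<100)]; print(n,"y pct at wall height",np.percentile(B[:,1],[1,50,99]).round(1))
    for lo,hi in((60,70),(76,84),(84,96),(96,110)):
        B=P[m&(z>lo)&(z<hi)]; print(lo,hi,len(B),np.percentile(B[:,1],[2,25,50,75,98]).round(1) if len(B) else 0)
E
```

```text
clock: 8.2
eef_pos: [488.0, 122.4, 119.6]
eef_rot: [-3.141, -0.0, 0.035]
wrist_force: [-0.5, 3.6, 3.8]
finger_gap: 14.0
finger_force: 10.0
top y pct at wall height [71.3 82.5 91.5]
60 70 26 [ 84.1  84.5  85.7  86.5 115.1]
76 84 38 [ 75.3  78.3  80.7  82.2 145.1]
84 96 73 [71.4 74.4 86.  87.6 91.5]
96 110 0 0
scene y pct at wall height [ 72.2 131.4 162.8]
60 70 125 [ 92.7 160.2 163.1 168.  175.2]
76 84 209 [ 88.9 109.5 128.5 158.3 162.3]
84 96 200 [ 72.2  87.8 134.  159.7 162.7]
96 110 0 0
```

View pics/a2.png

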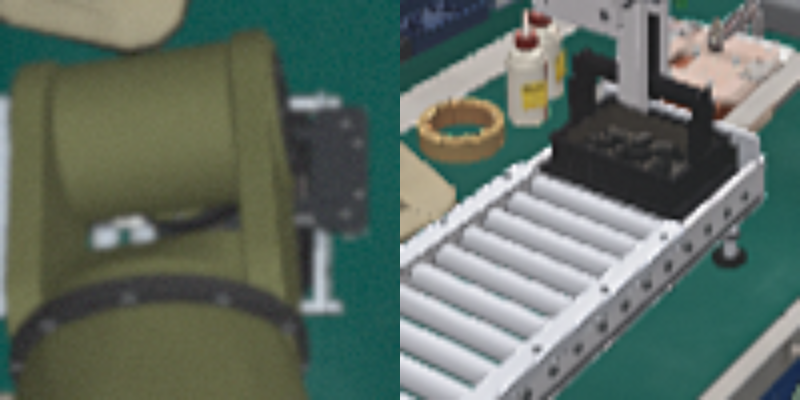

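The scene half shows the tote against the stop and past the lip ends, with its rear wall at y ≈ 161 (expected 160). I'll ease the residual push, firm up the grip and lift.

```bash
python3 -m crank '[[0,0,-0.5,0,0,0,0],[0,0,-0.7,0,0,0,0],[0,0,-0.7,0,0,0,0],[0,0,-0.7,0,0,0,0]]' 10; python3 -m crank '[[0,0,0,0,0,0,0],[0,0,0,0,0,0,0],[0,0,0,0,0,0,0]]' 35; python3 -m crank '[[0,0,0,-1,0,0,0],[0,0,0,-3,0,0,0],[0,0,0,-6,0,0,0],[0,0,0,-10,0,0,0],[0,0,0,-14,0,0,0]]' 35
```

```text
clock: 8.7
eef_pos: [487.8, 123.0, 119.3]
eef_rot: [3.141, 0.0, 0.035]
wrist_force: [1.3, 1.8, -0.6]
finger_gap: 13.8
finger_force: 10.0
clock: 9.0
eef_pos: [487.8, 123.0, 119.3]
eef_rot: [3.141, 0.0, 0.035]
wrist_force: [1.4, 0.6, -0.9]
finger_gap: 13.8
finger_force: 35.0
clock: 9.5
eef_pos: [487.8, 123.0, 133.8]
eef_rot: [3.142, 0.0, 0.035]
wrist_force: [-1.0, -0.3, -4.2]
finger_gap: 13.5
finger_force: 35.0
```

```bash
python3 -m crank '[[0,0,0,-5,0,0,0],[0,0,0,-14,0,0,0],[0,0,0,-28,0,0,0],[0,0,0,-44,0,0,0],[0,0,0,-61,0,0,0],[0,0,0,-78,0,0,0],[0,0,0,-95,0,0,0],[0,0,0,-111,0,0,0],[0,0,0,-123,0,0,0],[0,0,0,-131,0,0,0]]'; python3 go.py 537.6 -271.1 265 0.057; python3 - <<'E'
from h import *
p,d=optics.camera("top"); q,e=optics.camera("scene")
P=cloud("scene",e);x,y,z=np.moveaxis(P,2,0)
m=(x>400)&(x<570)&(y>70)&(y<180)
for lo,hi in((195,215),(215,238),(285,297)):
    B=P[m&(z>lo)&(z<hi)]; print(lo,len(B),B.min(0).round(),B.max(0).round())
cv2.imwrite("pics/a3.png",cv2.resize(q[110:260,170:370],None,fx=3,fy=3)[:,:,::-1])
E
```

```text
clock: 10.5
eef_pos: [487.9, 123.1, 265.7]
eef_rot: [-3.141, -0.001, 0.035]
wrist_force: [-0.0, 0.8, -4.3]
finger_gap: 14.0
finger_force: 35.0
t 10.5 pos [487.9 123.1 265.7] rot [-3.1414e+00 -1.0000e-03  3.4800e-02] F [-0.   0.8 -4.3] gap 14.0
shift [ 35.9 395.7   0.6] turn [-0.0002 -0.001  -0.0222]
195 175 [426.  83. 208.] [549. 168. 215.]
215 664 [434.  85. 215.] [542. 164. 238.]
285 177 [433. 100. 285.] [543. 143. 297.]
```

View pics/a3.png

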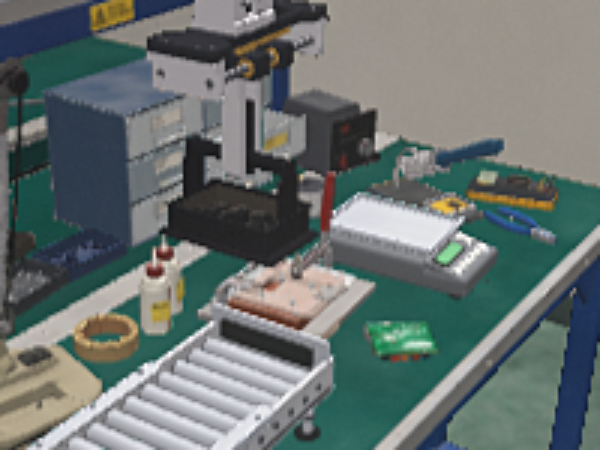

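The tote hangs level and clear of the track (flange x 426–549, centred under the tool). I'll carry it over the lever, with the underside at about 206 mm.

```bash
python3 -m crank '[[0,0.5,5,0,0,0,0],[0,1.5,15,0,0,0,-0.001],[0,3,32,0,0,0,-0.002],[0,5,54,0,0,0,-0.003],[0,7,78,0,0,0,-0.004],[0,9,104,0,0,0,-0.006],[0,12,130,0,0,0,-0.007],[0,14,156,0,0,0,-0.009],[0,16,182,0,0,0,-0.01],[0,19,208,0,0,0,-0.012]]'; python3 -m crank '[[0,2,26,0,0,0,-0.001],[0,4.5,52,0,0,0,-0.003],[0,7,78,0,0,0,-0.004],[0,9,103,0,0,0,-0.006],[0,11,126,0,0,0,-0.007],[0,13,147,0,0,0,-0.008],[0,15,165,0,0,0,-0.009],[0,16,178,0,0,0,-0.01],[0,17,185,0,0,0,-0.01],[0,17,188,0,0,0,-0.01]]';  python3 go.py 537.6 -271.1 265 0.057
```

```text
clock: 11.6
eef_pos: [513.7, -86.0, 263.8]
eef_rot: [-3.141, 0.001, 0.046]
wrist_force: [0.4, 0.4, -4.3]
finger_gap: 13.7
finger_force: 35.0
clock: 12.6
eef_pos: [539.7, -271.7, 264.0]
eef_rot: [-3.141, 0.001, 0.056]
wrist_force: [0.8, 0.5, -4.0]
finger_gap: 14.0
finger_force: 35.0
t 12.6 pos [ 539.7 -271.7  264. ] rot [-3.1412e+00  5.0000e-04  5.6300e-02] F [ 0.8  0.5 -4. ] gap 14.0
shift [-2.1 -0.7 -1. ] turn [-0.0004  0.0005 -0.0007]
```

```bash
python3 -m crank '[[0,-0.5,0,4,0,0,0],[0,-1,-0.5,14,0,0,0],[0,-1.5,-0.7,28,0,0,0],[0,-2,-0.7,44,0,0,0],[0,-2,-0.7,60,0,0,0],[0,-2,-0.7,76,0,0,0],[0,-2,-0.7,92,0,0,0],[0,-2,-0.7,106,0,0,0],[0,-2,-0.7,116,0,0,0],[0,-2,-0.7,122,0,0,0]]'; python3 -m crank '[[0,0,0,4,0,0,0],[0,0,0,8,0,0,0],[0,0,0,11,0,0,0],[0,0,0,13,0,0,0]]'; python3 go.py 537.6 -271.1 113 0.057; python3 - <<'E'
from h import *
p,d=optics.camera("top"); q,e=optics.camera("scene")
P=cloud("scene",e);x,y,z=np.moveaxis(P,2,0)
m=(x>430)&(x<640)&(y>-345)&(y<-190)
for lo,hi in((62,72),(76,105),(136,150)):
    B=P[m&(z>lo)&(z<hi)]; r=cv2.minAreaRect(B[:,:2].astype(np.float32)); print(lo,len(B),B.min(0).round(),B.max(0).round(),np.round(r[0],1),np.round(r[1],1),round(r[2],2))
cv2.imwrite("pics/a4.png",np.hstack([cv2.resize(p[160:260,320:420],None,fx=4,fy=4),cv2.resize(q[130:230,250:350],None,fx=4,fy=4)])[:,:,::-1])
E
```

```text
clock: 13.6
eef_pos: [537.6, -270.3, 141.2]
eef_rot: [-3.141, 0.001, 0.057]
wrist_force: [-0.0, 0.6, -3.9]
finger_gap: 13.6
finger_force: 35.0
clock: 14.0
eef_pos: [537.9, -270.6, 129.5]
eef_rot: [3.141, -0.0, 0.057]
wrist_force: [0.2, 1.3, -4.5]
finger_gap: 13.5
finger_force: 35.0
t 14.0 pos [ 537.9 -270.6  129.5] rot [ 3.1414e+00 -3.0000e-04  5.6700e-02] F [ 0.2  1.3 -4.5] gap 13.5
shift [-0.3  0.4 16.5] turn [ 0.0002 -0.0003 -0.0003]
62 9 [ 465. -326.   62.] [ 580. -228.   72.] [ 504.5 -255.5] [151.4  55.5] 40.44
76 434 [ 476. -316.   76.] [ 594. -223.  105.] [ 534.8 -269.6] [115.   86.2] 3.63
136 69 [ 483. -290.  136.] [ 591. -249.  150.] [ 536.5 -263.1] [108.8  32.7] 11.6
```

View pics/a4.png

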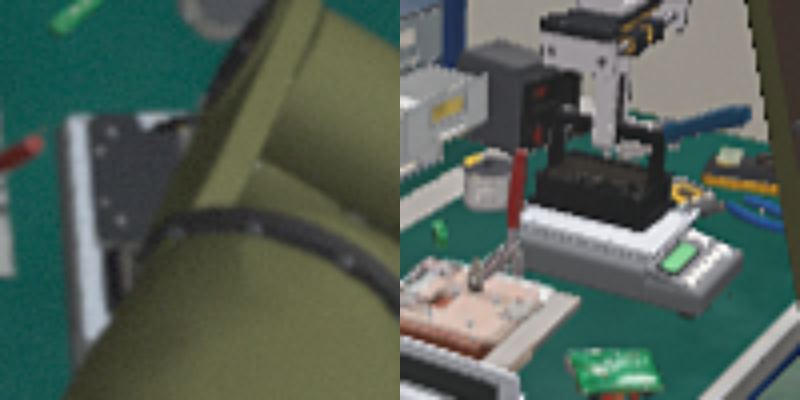

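The tote is over the pan and centred within 2–3 mm, with the angle matching. I'll lower it slowly while watching the force.

```bash
python3 -m crank '[[0,0,0,2,0,0,0],[0,0,0,4,0,0,0],[0,0,0,6,0,0,0],[0,0,0,8,0,0,0],[0,0,0,10,0,0,0],[0,0,0,12,0,0,0],[0,0,0,13,0,0,0],[0,0,0,14,0,0,0],[0,0,0,15,0,0,0],[0,0,0,15,0,0,0]]'; python3 -m crank '[[0,0,0,0.5,0,0,0],[0,0,0,1,0,0,0],[0,0,0,1,0,0,0]]'
```

```text
clock: 15.1
eef_pos: [537.8, -270.5, 114.3]
eef_rot: [-3.141, 0.0, 0.057]
wrist_force: [0.4, 0.1, -4.2]
finger_gap: 13.5
finger_force: 35.0
clock: 15.4
eef_pos: [537.8, -270.6, 113.5]
eef_rot: [3.142, -0.0, 0.057]
wrist_force: [-0.2, -0.4, -3.4]
finger_gap: 13.7
finger_force: 35.0
```

```bash
python3 -m crank '[[0,0,0,0.5,0,0,0],[0,0,0,1,0,0,0],[0,0,0,1,0,0,0]]'; python3 -m crank '[[0,0,0,0.3,0,0,0],[0,0,0,0.6,0,0,0],[0,0,0,0.6,0,0,0],[0,0,0,0.6,0,0,0]]'
```

```text
clock: 15.7
eef_pos: [537.8, -270.6, 112.6]
eef_rot: [3.141, -0.0, 0.057]
wrist_force: [-1.2, 0.9, -0.7]
finger_gap: 13.7
finger_force: 35.0
clock: 16.1
eef_pos: [537.8, -270.5, 112.0]
eef_rot: [3.142, -0.0, 0.057]
wrist_force: [-2.0, 1.8, 2.0]
finger_gap: 13.5
finger_force: 35.0
```

```bash
python3 -m crank '[[20,0,0,0,0,0,0],[30,0,0,0,0,0,0],[45,0,0,0,0,0,0],[45,0,0,0,0,0,0],[45,0,0,0,0,0,0],[45,0,0,0,0,0,0],[45,0,0,0,0,0,0]]' 10;  python3 -m crank '[[45,0,0,-3,0,0,0],[45,0,0,-10,0,0,0],[45,0,0,-20,0,0,0],[45,0,0,-35,0,0,0],[45,0,0,-55,0,0,0],[45,0,0,-75,0,0,0],[45,0,0,-95,0,0,0],[45,0,0,-115,0,0,0],[45,0,0,-130,0,0,0],[45,0,0,-140,0,0,0]]'
```

```text
clock: 16.8
eef_pos: [537.8, -270.6, 111.8]
eef_rot: [3.142, -0.0, 0.057]
wrist_force: [-0.2, 0.3, 0.4]
finger_gap: 42.4
finger_force: 0.0
clock: 17.8
eef_pos: [538.0, -270.6, 254.4]
eef_rot: [3.14, -0.002, 0.057]
wrist_force: [0.1, 0.3, -0.2]
finger_gap: 42.0
finger_force: 0.0
```

```bash
python3 -m crank '[[45,0,0,0,0,0,0],[45,0,0,0,0,0,0]]'; python3 - <<'E'
from h import *
p,d=optics.camera("top"); q,e=optics.camera("scene")
P=cloud("scene",e);x,y,z=np.moveaxis(P,2,0)
m=(x>430)&(x<640)&(y>-345)&(y<-190)
for lo,hi in((66,86),(80,100),(127,145)):
    B=P[m&(z>lo)&(z<hi)]; r=cv2.minAreaRect(B[:,:2].astype(np.float32)); print(lo,len(B),B.max(0).round(1),np.round(r[0],1),np.round(r[1],1),round(r[2],2))
cv2.imwrite("pics/a5.png",cv2.resize(q[130:230,250:350],None,fx=5,fy=5)[:,:,::-1])
E
```

```text
clock: 18.0
eef_pos: [537.7, -270.5, 251.6]
eef_rot: [-3.141, 0.0, 0.057]
wrist_force: [0.1, -0.6, -0.5]
finger_gap: 42.4
finger_force: 0.0
66 334 [ 592.5 -227.3   85.9] [ 538.1 -268.8] [108.8  81.5] 1.46
80 134 [ 592.5 -227.3   99.4] [ 537.6 -269. ] [110.5  81.2] 1.95
127 109 [ 589.5 -255.8  139.9] [ 536.7 -267.6] [105.4  17.2] 3.57
```

View pics/a5.png

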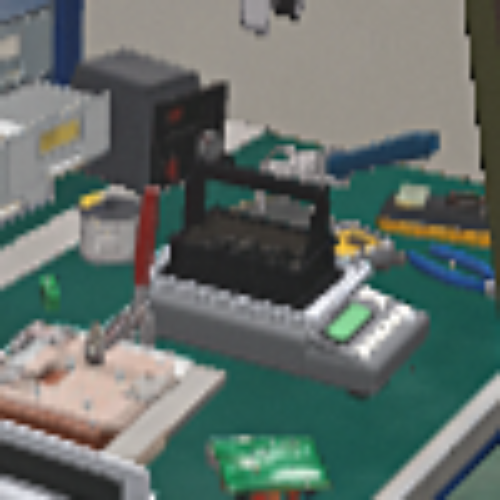

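The tote stands level inside the pan rim, with the bar top at about 139 mm (138 expected) and centred within 4 mm. The gripper is clear, and the board and spool are undisturbed.

```bash
python3 -c "from cell import manip; print(manip.sign_off())"
```

```text
the job is handed in; nothing more can be done
None
```

I rolled the tote to the end stop, lifted it off there, set it gently on the scale pan and handed the job in at 18 s; my last camera check showed it level and within 4 mm of the pan's middle, and no verdict came back.

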